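Trap a bored blank between pin jaws and tailstock centre

TASK

Slip the dark, bored walnut blank over the pin of the lathe's chuck and let go of it there. Then swing the tailstock feed lever by its black knob towards the headstock, so that the sprung cone enters the bore and pushes the blank fully home against the jaws, and press on until the red ring behind the cone has just gone into its barrel (about 8 mm), well short of bottoming. Finish holding the knob right there, so that a mate can tighten the chuck, and leave the other things on the bench where they lie.

Things in the scene. Friction and masses are not known exactly. Their poses are not given: they have to be found in the camera images.
- walnut_blank: The dark brown square turning blank, 56 x 56 mm and 70 mm long, about 0.14 kg, bored right through its length with a 28 mm hole. Origin at its centre; its length and bore run along its y axis. It lies on the bench, centre 28 mm up. Both ends are alike.
- jaw_face (a point): Point on the spindle axis, 215 mm above the bench, in the plane of the flat jaw shoulder (58 mm disc) where the blank seats. Lathe axes: y along the spindle towards the headstock (operator's left), z up, x away from the operator. Fully home, the blank's centre is 35 mm along -y from here. Towards +y: 20 mm of jaws, chuck 94 mm across, headstock 290 mm tall from y = +90 mm.
- pin_tip (a point): Free end of the chuck's round pin, on the spindle axis 44 mm along -y from jaw_face; axes as jaw_face. The pin is 12 mm across at this end, widens to 25 mm within 8 mm, and is 25 mm for the 36 mm up to the jaw shoulder. The blank slips over it along +y. Obstacle: a parked tool rest, 170 mm long, stands behind, 129 to 141 mm along +x from the axis, top 222 mm above the bench.
- cone: Bright cone of the spring-loaded tailstock centre, on the spindle axis, pointing along +y at the chuck. Origin at its point (8 mm across; 40 mm across 24 mm farther back). With the lever at rest the point is 132 to 147 mm along -y from jaw_face, and the blank must be brought in between it and the pin. It enters the 28 mm bore by about 15 mm and centres it.
- sprung_centre (a joint): How far the sprung centre is pushed back into its dark barrel, in m: 0 free (the 8 mm wide red ring on the shank behind the cone fully seen), 0.008 when the red ring has just gone in, 0.014 bottomed. Its spring pushes with 5 N at 0 and 1 N more for each mm: 13 N at 0.008.
- quill (a joint): How far the tailstock quill, which carries barrel and cone, is fed out along +y towards the chuck, in m: 0 at rest, at most 0.107. Only the spring-return feed lever drives it: quill = 0.1138 * q, with q the lever's swing in rad, 0 at rest. At the knob the lever takes 1.6 N to start, 5 N at full swing, 10 to 11 N with the sprung centre pressed in. Let go, it swings back.
- lever_knob: Upright black knob on the feed lever's free end, 27 mm across, 55 mm tall, free to spin. Origin at mid-height, 259 mm above the bench; lever bar 38 mm lower. It swings level, towards +y when fed, on a 255 mm arc: in jaw_face's axes the pivot P is 227 mm along x and 115 mm along y from the knob at rest; at lever swing q it is at P + 255 mm * (-cos(q-0.47), sin(q-0.47)).
- maple_blank: Bystander: pale solid square blank, 56 x 70 x 56 mm, not bored, lying on the bench. Origin at its centre.
- cherry_blank: Bystander: reddish solid square blank, 56 x 70 x 56 mm, not bored, lying on the bench. Origin at its centre.
- skew_chisel: Bystander: long turning chisel lying on the bench, ash handle 210 mm along its -x, flat blade 170 mm along +x, 32 mm thick. Origin on the bench under the ferrule.
- roughing_gouge: Bystander: turning gouge lying on the bench, ash handle 210 mm along its -x, blade 150 mm along +x, 32 mm thick. Origin on the bench under the ferrule.
- chuck_key: Bystander: steel T-handle chuck key lying on the bench, 100 mm shank along x, 110 mm bar at its -x end, 15 mm thick. Origin on the bench under the shank's middle.
Mind the look-alikes: they are no part of the job. Of the things shaped like the walnut_blank, the brown one is meant.

How it is judged (in metres and radians):
On the way:
1. the walnut blank hangs on the chuck's pin, let go of, its bore over at least 29 mm of the pin (y of walnut_blank in the frame of jaw_face between -0.05 and -0.03 m and x of walnut_blank in the frame of jaw_face between -0.006 and 0.006 m and z of walnut_blank in the frame of jaw_face between -0.006 and 0.006 m and angle between the y axis of walnut_blank and the y axis of jaw_face, either way round below 0.15 rad and contact force between each of the fingers, the arm and walnut_blank below 0.05 N), for 0.3 s.
At the end, for the whole second after the job is handed in: Through the last second the walnut blank sits on the pin, on axis within 4 mm and 0.06 rad and home on the jaws within 2.5 mm, untouched by the robot; the cone bears on it with over 4 N, the sprung centre is pressed in 5.5 to 11.5 mm, and the fingers hold the lever knob with over 1 N (y of walnut_blank in the frame of jaw_face between -0.0375 and -0.0325 m and x of walnut_blank in the frame of jaw_face between -0.004 and 0.004 m and z of walnut_blank in the frame of jaw_face between -0.004 and 0.004 m and angle between the y axis of walnut_blank and the y axis of jaw_face, either way round below 0.06 rad and contact force between each of the fingers, the arm and walnut_blank below 0.05 N and value of joint sprung_centre between 0.0055 and 0.0115 m and contact force between cone and walnut_blank above 4 N and contact force between the fingers and lever_knob above 1 N and linear speed of walnut_blank below 0.02 m/s); the arm keeps its last pose, push and grip.
It fails at once if one of the other things on the bench shifted by more than 30 mm (distance of any of maple_blank, cherry_blank, skew_chisel, roughing_gouge, chuck_key from where it was at the start of the episode above 0.03 m).
It also fails if it takes over 61 s, if anything falls off the work surface, if the arm or the gripper's body presses on something with over 40 N, if the wrist force passes 120 N, or if a joint passes its speed limit or range.

ROBOT

A 7-joint arm with a two-finger parallel gripper is mounted at the origin on the work surface. World frame = base frame: x ahead of the robot, y to its left, z up, the work surface at z = 0. Lengths are in m, angles in degrees, forces in N, time in s.
With the tool pointing down it reaches from about 0.4 to 0.875 m from the base axis. Payload 4.4 kg.
Tool frame: the origin (TCP) lies on the front face of the gripper's body, between the roots of the fingers; the fingertips stand 73 mm ahead of it and the grasp point (between the pads) lies 54 mm ahead of it; z points along the fingers, y is the line along which they close (so a half turn about z gives the same grasp; the last joint's range is limited). The gripper opens to 85 mm and grips with 20 to 120 N. Pads are 22 mm wide; open, the fingers measure 114 mm over their backs; the gripper's body (76 mm by 85 mm) begins 54 mm behind the grasp point. The pads swing forward as they close: fully open they stand 13 mm farther back than shut.
Start: joints at [72.376, 36.005, 2.206, 86.941, -1.547, 57.084, -1.146], TCP at [0.156, -0.631, 0.304] pointing down, gripper open.
Joint ranges: [-175.42, 175.42], [-21.48, 121.26], [-71.46, 75.88], [10.55, 141.38], [-63.04, 243.04], [13.31, 113.54], [-168.57, 168.57]. Speed limits (degrees/s): [147.25, 147.25, 180, 180, 180, 180, 180].

INTERFACE

Orientations are given as [roll, pitch, yaw] about the fixed x, y, z axes, in that order (R = Rz(yaw) Ry(pitch) Rx(roll)).
In Python, from workcell import arm, camera gives the robot as it stands.
- The arm moves only by the tool carry_out, never from a script. Its argument "motion" is one flat list of numbers, 7 for each row, row after row: the turn, a rotation vector about the tool's x, y, z each as a share of 30 degrees, from -1 to 1, then the shift along the tool's x, y, z each as a share of 400 mm, from -1 to 1, then the gripper's target within -1 to 1 (fully open at 1, half-way at 0, shut at -1). In form: [wx, wy, wz, x, y, z, fingers, wx, wy, wz, x, y, z, fingers, ...]. A call has exactly 8 rows; each row is the pose to reach, as a shift and turn from the pose commanded when the call began, along the tool's axes at that moment; what a row does not reach only later rows make up. A row lasts 1/8 s, in which the tool goes at most 62.5 mm and 10.7 degrees, less where a joint would pass 70% of its speed; a pose out of reach is approached as far as the arm can. A call with a number of a shift or a turn outside -1 to 1 is refused whole. A call with a gripper value outside its range is refused whole. The fingers move at their own pace and stop on an object; "force" is the grip in N (left out, the last holds). Time passes only in rows, so rows that repeat a pose let the fingers close, or fill a call up. It gives the time, the measured TCP pose, the force, the opening and the grip force at its end, in the units of the state.
- arm.get_state(): the state, without advancing time (a new reading comes with each control period).
- camera(name): name is "scene" or "top"; returns a dict with "frame" (420x560x3 uint8, red, green, blue), "camera_matrix" (3x3 intrinsics, pixels), "k1" (the pictures are not rectified: a ray, as slopes to the right and down, at radius r is drawn at 1 + k1 r^2 times it, then the intrinsics apply), "R" (3x3) and "t" (3): a world point X has camera coordinates R X + t. Camera axes: x right, y down, z forward; pixel columns grow to the right and rows downward; lengths in m; the calibration is good to about 2 mm. A picture is of the moment at which its call begins. There is no depth.
- arm.hand_in(): hands the job in; it is judged then, once.
The state is a dict: "t": time; "joint_positions": joint angles; "qd": joint speeds; "joint_efforts": joint torques, N m; "tool_pos": TCP position; "tcp_rot": TCP orientation; "force": force on the tool from outside, world axes, zero at the start; "wrist_torque": the same for the moment, N m; "grip_width": finger opening in m; "finger_force": force on a finger pad.
Only numpy, scipy, OpenCV 4.12 (cv2) and the standard library are available. Lean on these libraries where they do the work, as an engineer would, in place of code of your own. Each camera call takes 0.05 s, during which the arm holds its last target. There are 200 camera calls.

## Working session

There is one attempt and no reset: what is moved stays moved. The work goes in short steps, Python scripts to look and compute and a tool call to move; the robot and the scene stay as the last step left them, time stands still between calls to the robot, and variables do not carry over. Pictures are saved under pics/ and viewed, at most 10 in all, crops included, and the job is handed in when it is done.

Besides the shell and the picture viewer there is one more tool, called after "Emit:" as name(argument=value, ...), one argument or row to a line, values as JSON. carry_out: Moves the arm, as the interface text tells. Its arguments: {"type":"object","properties":{"motion":{"type":"array","items":{"type":"number","minimum":-1,"maximum":1}},"force":{"type":"number"}},"required":["motion"]}

```bash
mkdir -p pics; ls; cat > h.py <<'E'
import numpy as np, cv2
from workcell import arm, camera
from scipy.spatial.transform import Rotation as Ro
def snap(n,f):
    c=camera(n); cv2.imwrite('pics/'+f,c['frame'][:,:,::-1]); np.savez('pics/'+f+'.npz',**c); return c
def ray(c,u,v):
    K=np.array(c['camera_matrix']);d=np.array([(u-K[0,2])/K[0,0],(v-K[1,2])/K[1,1]]);s=d.copy()
    for _ in range(20): s=d/(1+float(c['k1'])*(s@s))
    R=np.array(c['R']);t=np.array(c['t']);return -R.T@t,R.T@np.r_[s,1]
def onz(c,u,v,z):
    o,d=ray(c,u,v);return o+d*(z-o[2])/d[2]
def pix(c,X):
    p=np.array(c['R'])@X+np.array(c['t']);s=p[:2]/p[2];s=s*(1+float(c['k1'])*(s@s));K=np.array(c['camera_matrix']);return s*[K[0,0],K[1,1]]+K[:2,2]
def tri(c1,p1,c2,p2):
    o1,d1=ray(c1,*p1);o2,d2=ray(c2,*p2)
    a=np.linalg.lstsq(np.c_[d1,-d2],o2-o1,rcond=None)[0]
    A=o1+d1*a[0];B=o2+d2*a[1];return (A+B)/2,np.linalg.norm(A-B)
def ld(f): return dict(np.load('pics/'+f+'.npz'))
E
python3 - <<'E'
from h import *
for n in('scene','top'):
    c=snap(n,n+'0.png'); print(n,c['camera_matrix'],c['k1'],-np.array(c['R']).T@c['t'])
    cv2.imwrite('pics/'+n+'0b.png',cv2.resize(c['frame'][:,:,::-1],(800,600),interpolation=cv2.INTER_CUBIC))
print(arm.get_state())
E
```

```text
pics
scene [[428.87800407   0.         283.06661545]
 [  0.         428.87800407 198.2498723 ]
 [  0.           0.           1.        ]] -0.10870412633393592 [1.04066477 0.22490791 1.25169837]
top [[495.67315153   0.         275.04160504]
 [  0.         495.67315153 211.49872492]
 [  0.           0.           1.        ]] -0.005584350341859288 [ 0.2603791  -0.05583389  1.4907172 ]
{'t': 0.1, 'joint_positions': array([72.37615048, 36.05156823,  2.20240068, 86.98968689, -1.54565078,
       57.08360796, -1.14245896]), 'qd': array([-0.0683623 , -0.03430503, -0.00486683, -0.11037103,  0.00453449,
        0.04555745, -0.09252667]), 'joint_efforts': array([ 2.61489055e-03, -5.64544487e+01,  1.23060577e+00, -1.93974960e+01,
        1.13508772e-02,  5.51270175e-03, -4.36704727e-05]), 'tool_pos': array([ 0.15556561, -0.63066825,  0.30310727]), 'tcp_rot': array([-1.79904821e+02,  1.75629008e-03,  1.38582472e+01]), 'force': array([-0.56314371,  0.6341159 , -0.33643245]), 'wrist_torque': array([ 0.02751816,  0.002955  , -0.03459898]), 'finger_force': 0.0, 'grip_width': 0.08530544888075633}
```

View pics/scene0b.png

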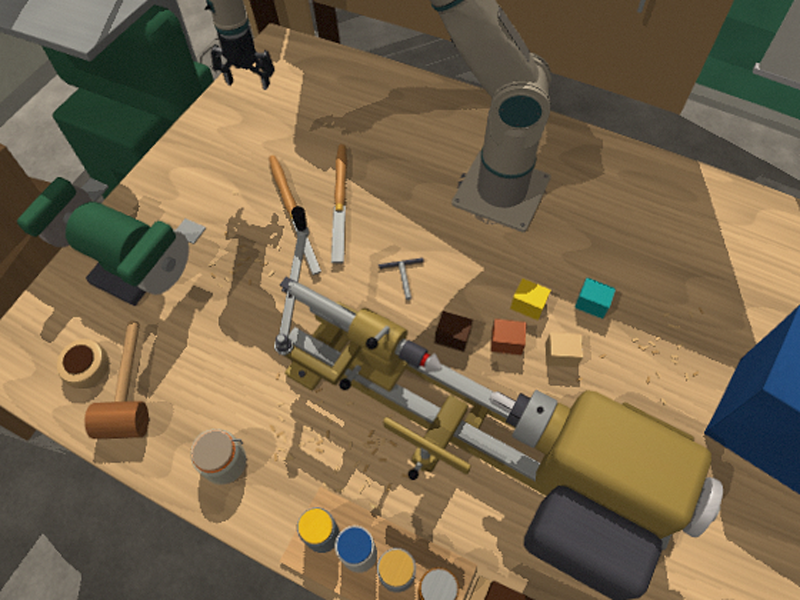

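View pics/top0b.png

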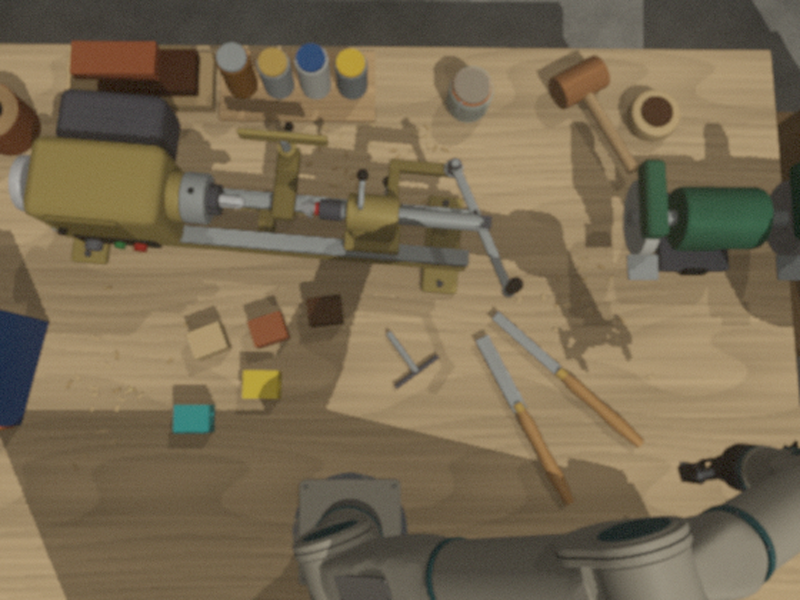

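The overview shows the dark walnut blank at scene (455,330)/top (325,310). It also shows the pin and chuck at top (215,200), the cone and red ring at top (315,208), and the black knob at top (513,287). Next I'll take crops to measure from.

```bash
python3 - <<'E'
import cv2
a=cv2.imread('pics/top0.png')[80:240,125:391]; cv2.imwrite('pics/topc.png',cv2.resize(a,None,fx=3,fy=3,interpolation=cv2.INTER_CUBIC))
a=cv2.imread('pics/scene0.png')[110:310,180:446]; cv2.imwrite('pics/scenec.png',cv2.resize(a,None,fx=3,fy=3,interpolation=cv2.INTER_CUBIC))
E
```

```text
(no output)
```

View pics/topc.png

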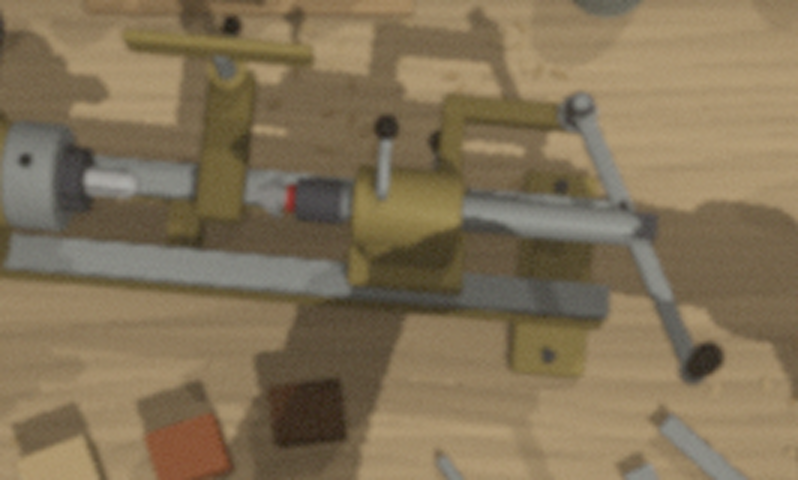

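View pics/scenec.png

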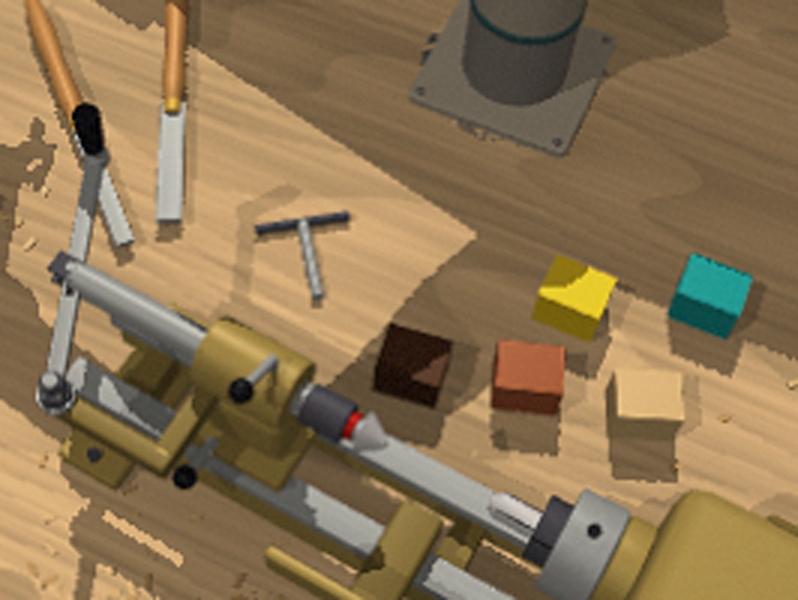

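```bash
cat >> h.py <<'E'
T=lambda u,v:((u+.5)/3-.5+125,(v+.5)/3-.5+80)
S=lambda u,v:((u+.5)/3-.5+180,(v+.5)/3-.5+110)
E
python3 - <<'E'
from h import *
t=ld('top0.png');s=ld('scene0.png')
for n,a,b in [('pintip',(137,184),(492,500)),('jaw',(88,180),(537,521)),('cone',(247,189),(388,447)),('barrelend',(300,200),(336,412)),('knobtop',(706,356),(90,112)),('bed',(607,300),None),('bed0',(10,250),None)]:
    if b: print(n,tri(t,T(*a),s,S(*b)), onz(t,*T(*a),.215)[:2],onz(s,*S(*b),.215)[:2])
print('knob z.2865',onz(t,*T(706,356),.2865),onz(s,*S(89,112),.2865))
print('pivot z.23',onz(t,*T(580,105),.235),onz(s,*S(54,388),.235))
print('tailquill',onz(t,*T(640,225),.215),onz(s,*S(66,267),.225))
P=[onz(t,*T(*q),.056)[:2] for q in [(270,386),(340,379),(346,440),(277,447)]]
print('blank top',P,np.mean(P,0))
P=[onz(s,*S(*q),.056)[:2] for q in [(393,324),(452,340),(437,404),(376,388)]]
print('blank scn?',P,np.mean(P,0))
E
```

```text
pintip (array([0.62686826, 0.19121275, 0.21629181]), np.float64(0.0013689074435627073)) [0.62704369 0.19212317] [0.62659221 0.19052516]
jaw (array([0.62936098, 0.23301158, 0.21995979]), np.float64(0.002121472936264815)) [0.63051733 0.23517545] [0.62776125 0.23204314]
cone (array([0.62185172, 0.09309875, 0.22065151]), np.float64(0.0035912889965594406)) [0.62285776 0.09546176] [0.62017834 0.09068112]
barrelend (array([0.61209034, 0.04281619, 0.22556994]), np.float64(0.010825315435724967)) [0.61304889 0.04872803] [0.60957594 0.03581116]
knobtop (array([ 0.46163316, -0.29179531,  0.28935195]), np.float64(0.000640975493927268)) [ 0.47423589 -0.30671712] [ 0.41681104 -0.3313653 ]
knob z.2865 [ 0.46224988 -0.29265589  0.2865    ] [ 0.46024453 -0.29386425  0.2865    ]
pivot z.23 [ 0.69433874 -0.19747871  0.235     ] [ 0.70452546 -0.19292069  0.235     ]
tailquill [ 0.59144486 -0.25125715  0.215     ] [ 0.58938558 -0.25245132  0.225     ]
blank top [array([0.47074065, 0.08868543]), array([0.4776936 , 0.02073159]), array([0.41792236, 0.01444528]), array([0.41110605, 0.08106212])] [0.44436566 0.0512311 ]
blank scn? [array([0.4256854 , 0.01784285]), array([0.41640581, 0.08139139]), array([0.49099639, 0.09591186]), array([0.50137824, 0.03235135])] [0.45861646 0.05687436]
```

Measured results:

- **Pin tip:** about (0.627, 0.191).
- **Jaw:** about (0.630, 0.235).
- **Lathe yaw:** about -4.7°.
- **Walnut blank:** (0.444, 0.051), yaw about 6.5°.
- **Knob:** (0.461, -0.293).

Next comes a move planner that prints the rows.

```bash
cat > plan.py <<'E'
import sys,json,numpy as np
# usage: plan.py start(x,y,z,yaw|m) n1:x,y,z,yaw ... (n rows linear to each); tool down. prints rows (6 shares)
from scipy.spatial.transform import Rotation as Ro
def plan(st,*segs,g=1):
    st=np.array(st,float);R=(Ro.from_euler('z',st[3],degrees=True)*Ro.from_euler('x',180,degrees=True)).as_matrix()
    cur=st;out=[]
    for n,*tg in segs:
        tg=np.array(tg,float)
        for k in range(1,n+1):
            p=cur+(tg-cur)*k/n; d=R.T@(p[:3]-st[:3])/.4
            out+=[0,0,round(-(p[3]-st[3])/30,3),*[round(float(v),4) for v in d],g]
        cur=tg
    print(len(out)//7,json.dumps([float(v) for v in out]).replace('.0,',','))
E
python3 - <<'E'
from plan import plan
a=(.156,-.631,.304,13.86);b=(.30,-.42,.42,43.86);c=(.41,-.12,.40,73);d=(.444,.051,.20,96.5)
plan(a,(8,*b));plan(b,(8,*c));plan(c,(8,*d))
E
```

```text
8 [0, 0, -0.125, 0.0595, -0.0532, -0.0363, 1, 0, 0, -0.25, 0.119, -0.1065, -0.0725, 1, 0, 0, -0.375, 0.1785, -0.1597, -0.1087, 1, 0, 0, -0.5, 0.2379, -0.213, -0.145, 1, 0, 0, -0.625, 0.2974, -0.2662, -0.1813, 1, 0, 0, -0.75, 0.3569, -0.3194, -0.2175, 1, 0, 0, -0.875, 0.4164, -0.3727, -0.2537, 1, 0, 0, -1, 0.4759, -0.4259, -0.29, 1.0]
8 [0, 0, -0.121, 0.0897, -0.0438, 0.0063, 1, 0, 0, -0.243, 0.1795, -0.0876, 0.0125, 1, 0, 0, -0.364, 0.2692, -0.1313, 0.0188, 1, 0, 0, -0.486, 0.359, -0.1751, 0.025, 1, 0, 0, -0.607, 0.4487, -0.2189, 0.0312, 1, 0, 0, -0.729, 0.5385, -0.2627, 0.0375, 1, 0, 0, -0.85, 0.6282, -0.3065, 0.0437, 1, 0, 0, -0.971, 0.718, -0.3502, 0.05, 1.0]
8 [0, 0, -0.098, 0.0542, -0.0055, 0.0625, 1, 0, 0, -0.196, 0.1084, -0.0109, 0.125, 1, 0, 0, -0.294, 0.1626, -0.0164, 0.1875, 1, 0, 0, -0.392, 0.2168, -0.0219, 0.25, 1, 0, 0, -0.49, 0.271, -0.0273, 0.3125, 1, 0, 0, -0.588, 0.3253, -0.0328, 0.375, 1, 0, 0, -0.685, 0.3795, -0.0382, 0.4375, 1, 0, 0, -0.783, 0.4337, -0.0437, 0.5, 1.0]
```

Emit:
carry_out(
  motion=[0,0,-0.125,0.06,-0.053,-0.036,1,0,0,-0.25,0.119,-0.106,-0.072,1,0,0,-0.375,0.178,-0.16,-0.109,1,0,0,-0.5,0.238,-0.213,-0.145,1,0,0,-0.625,0.297,-0.266,-0.181,1,0,0,-0.75,0.357,-0.319,-0.217,1,0,0,-0.875,0.416,-0.373,-0.254,1,0,0,-1,0.476,-0.426,-0.29,1],
)

```text
t: 1.1
tool_pos: [0.3007, -0.4185, 0.4208]
tcp_rot: [180.0, -0.0, 44.1]
force: [0.6, -0.7, 0.7]
grip_width: 0.0853
finger_force: 0.0
```

Emit:
carry_out(
  motion=[0,0,-0.121,0.09,-0.044,0.006,1,0,0,-0.243,0.18,-0.088,0.012,1,0,0,-0.364,0.269,-0.131,0.019,1,0,0,-0.486,0.359,-0.175,0.025,1,0,0,-0.607,0.449,-0.219,0.031,1,0,0,-0.729,0.538,-0.263,0.037,1,0,0,-0.85,0.628,-0.306,0.044,1,0,0,-0.971,0.718,-0.35,0.05,1],
)

```text
t: 2.1
tool_pos: [0.4101, -0.1182, 0.4003]
tcp_rot: [180.0, 0.0, 73.2]
force: [0.1, -1.1, -0.6]
grip_width: 0.0853
finger_force: 0.0
```

Emit:
carry_out(
  motion=[0,0,-0.098,0.054,-0.005,0.062,1,0,0,-0.196,0.108,-0.011,0.125,1,0,0,-0.294,0.163,-0.016,0.187,1,0,0,-0.392,0.217,-0.022,0.25,1,0,0,-0.49,0.271,-0.027,0.312,1,0,0,-0.588,0.325,-0.033,0.375,1,0,0,-0.685,0.38,-0.038,0.437,1,0,0,-0.783,0.434,-0.044,0.5,1],
)

```text
t: 3.1
tool_pos: [0.4441, 0.0523, 0.1996]
tcp_rot: [180.0, 0.0, 96.6]
force: [-0.3, -0.1, -0.2]
grip_width: 0.0854
finger_force: 0.0
```

Emit:
carry_out(
  motion=[0,0,0,0,0,0.08,1,0,0,0,0,0,0.16,1,0,0,0,0,0,0.24,1,0,0,0,0,0,0.29,1,0,0,0,0,0,0.29,1,0,0,0,0,0,0.29,-1,0,0,0,0,0,0.29,-1,0,0,0,0,0,0.29,-1],
  force=40,
)

```text
t: 4.1
tool_pos: [0.4447, 0.0513, 0.0851]
tcp_rot: [179.8, -0.0, 96.5]
force: [1.1, 0.4, 6.2]
grip_width: 0.0554
finger_force: 43.0
```

```bash
python3 - <<'E'
from h import *
import cv2
print(arm.get_state())
c=snap('scene','s1.png');d=snap('top','t1.png')
a=c['frame'][170:310,240:440,::-1];b=d['frame'][90:230,125:325,::-1]
cv2.imwrite('pics/v1.png',cv2.resize(np.hstack([a,b]),(800,280),interpolation=cv2.INTER_CUBIC))
E
```

```text
{'t': 4.1, 'joint_positions': array([ -0.74807842,  44.24640197, -13.81133869, 127.06851403,
        46.08202487,  13.37596042, -49.53454822]), 'qd': array([ 0.07393415,  0.00304364,  0.00778769,  0.06213121,  0.2182743 ,
        0.07487726, -0.22236578]), 'joint_efforts': array([ 1.27160400e-01, -4.42567670e+01, -1.80811923e+00, -3.36190872e+00,
        3.26983561e-02,  1.39012825e-02,  4.05692984e-02]), 'tool_pos': array([0.44467378, 0.05128126, 0.0851143 ]), 'tcp_rot': array([ 1.79843413e+02, -7.44826602e-03,  9.64689552e+01]), 'force': array([1.05525376, 0.44427871, 6.21424954]), 'wrist_torque': array([ 0.01489673,  0.12048232, -0.04328674]), 'finger_force': 42.98610270023346, 'grip_width': 0.055395493975113036}
```

View pics/v1.png

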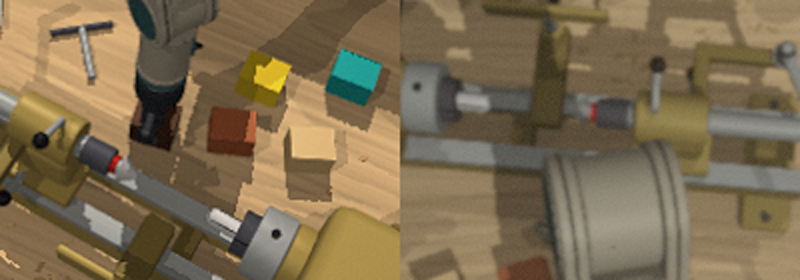

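```bash
python3 - <<'E'
from plan import plan
a=(.4444,.051,.084,96.5)
plan(a,(3,.4444,.051,.20,96.5),(5,.58,.12,.38,89),g=-1)
plan((.58,.12,.38,89),(2,.623,.143,.38,85.4),(2,.623,.143,.345,85.4),(4,.623,.143,.345,85.4),g=-1)
E
```

```text
8 [0, 0, -0, 0, 0, -0.0967, -1, 0, 0, -0, 0, 0, -0.1933, -1, 0, 0, -0, 0, 0, -0.29, -1, 0, 0, 0.05, 0.0266, 0.0713, -0.38, -1, 0, 0, 0.1, 0.0532, 0.1425, -0.47, -1, 0, 0, 0.15, 0.0798, 0.2138, -0.56, -1, 0, 0, 0.2, 0.1064, 0.2851, -0.65, -1, 0, 0, 0.25, 0.133, 0.3563, -0.74, -1.0]
8 [0, 0, 0.06, 0.0297, 0.0532, 0, -1, 0, 0, 0.12, 0.0594, 0.1065, 0, -1, 0, 0, 0.12, 0.0594, 0.1065, 0.0438, -1, 0, 0, 0.12, 0.0594, 0.1065, 0.0875, -1, 0, 0, 0.12, 0.0594, 0.1065, 0.0875, -1, 0, 0, 0.12, 0.0594, 0.1065, 0.0875, -1, 0, 0, 0.12, 0.0594, 0.1065, 0.0875, -1, 0, 0, 0.12, 0.0594, 0.1065, 0.0875, -1.0]
```

Emit:
carry_out(
  motion=[0,0,0,0,0,-0.097,-1,0,0,0,0,0,-0.193,-1,0,0,0,0,0,-0.29,-1,0,0,0.05,0.027,0.071,-0.38,-1,0,0,0.1,0.053,0.142,-0.47,-1,0,0,0.15,0.08,0.214,-0.56,-1,0,0,0.2,0.106,0.285,-0.65,-1,0,0,0.25,0.133,0.356,-0.74,-1],
)

```text
t: 5.2
tool_pos: [0.5794, 0.1201, 0.3815]
tcp_rot: [-180.0, -0.0, 88.9]
force: [0.5, -0.6, -1.5]
grip_width: 0.0556
finger_force: 43.5
```

Emit:
carry_out(
  motion=[0,0,0.06,0.03,0.053,0,-1,0,0,0.12,0.059,0.106,0,-1,0,0,0.12,0.059,0.106,0.044,-1,0,0,0.12,0.059,0.106,0.087,-1,0,0,0.12,0.059,0.106,0.087,-1,0,0,0.12,0.059,0.106,0.087,-1,0,0,0.12,0.059,0.106,0.087,-1,0,0,0.12,0.059,0.106,0.087,-1],
)

```text
t: 6.2
tool_pos: [0.6222, 0.1428, 0.3457]
tcp_rot: [179.9, -0.0, 85.4]
force: [0.6, 0.0, -1.4]
grip_width: 0.0559
finger_force: 43.6
```

```bash
python3 - <<'E'
from h import *
import cv2
s=arm.get_state();print(s['tool_pos'],s['tcp_rot'],s['joint_positions'])
c=snap('scene','s2.png')
a=c['frame'][190:340,270:470,::-1]
cv2.imwrite('pics/v2.png',cv2.resize(a,None,fx=4,fy=4,interpolation=cv2.INTER_CUBIC))
E
```

```text
[0.62224546 0.14279539 0.34570953] [ 1.79944654e+02 -1.74000927e-02  8.53703790e+01] [  5.03811075  36.31815386 -35.60783472  85.28923617  22.28157019
  65.50686149 -39.19772347]
```

View pics/v2.png

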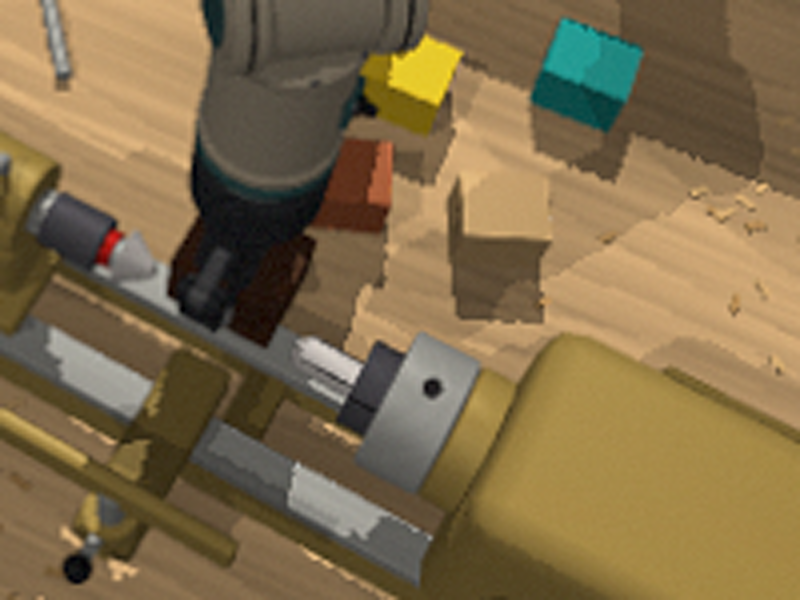

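```bash
python3 - <<'E'
from h import *
c=ld('s2.png')
f=lambda X:np.round((pix(c,np.array(X))-[270,190]+.5)*4-.5)
R=Ro.from_euler('z',-4.63,degrees=True).as_matrix()
C=np.array([.6222,.1428,.2887])
for k in [(1,1,-1),(1,-1,-1),(1,1,1),(-1,1,1),(-1,1,-1)]: print('blank',k,f(C+R@(np.array(k)*[.028,.035,.028])))
J=np.array([.6303,.2348,.215])
for n,o in [('pin',(0,-.044,0)),('tiptop',(0,-.044,.006)),('tip x+',(.006,-.044,0)),('tip x-',(-.006,-.044,0)),('pinend x+',(.0125,0,0)),('jaw x+',(.029,0,0)),('jawtop',(0,0,.029)),('chucktop',(0,.02,.047)),('chuck x+',(.047,.02,0)),('cone132',(0,-.132,0)),('cone140',(0,-.14,0)),('cone147',(0,-.147,0))]: print(n,f(J+R@np.array(o)))
E
```

```text
blank (1, 1, -1) [266. 347.]
blank (1, -1, -1) [165. 294.]
blank (1, 1, 1) [276. 313.]
blank (-1, 1, 1) [318. 237.]
blank (-1, 1, -1) [307. 274.]
pin [297. 347.]
tiptop [298. 344.]
tip x+ [292. 355.]
tip x- [301. 340.]
pinend x+ [350. 396.]
jaw x+ [339. 418.]
jawtop [366. 364.]
chucktop [400. 369.]
chuck x+ [355. 458.]
cone132 [175. 283.]
cone140 [165. 277.]
cone147 [155. 272.]
```

```bash
python3 - <<'E'
from plan import plan
a=(.6222,.1428,.3457,85.4)
b=(.6227,.1411,.272,85.4)
plan(a,(1,.6227,.1411,.335,85.4),(3,*b),(1,*b),(3,.6237,.1531,.272,85.4),g=-1)
plan((.6237,.1531,.272,85.4),(5,.6253,.1731,.272,85.4),(3,.6253,.1731,.272,85.4),g=-1)
E
```

```text
8 [0, 0, -0, -0.0041, 0.0016, 0.0267, -1, 0, 0, -0, -0.0041, 0.0016, 0.0793, -1, 0, 0, -0, -0.0041, 0.0016, 0.1317, -1, 0, 0, -0, -0.0041, 0.0016, 0.1842, -1, 0, 0, -0, -0.0041, 0.0016, 0.1842, -1, 0, 0, -0, 0.0059, 0.0016, 0.1842, -1, 0, 0, -0, 0.0159, 0.0016, 0.1842, -1, 0, 0, -0, 0.026, 0.0017, 0.1842, -1.0]
8 [0, 0, -0, 0.01, -0, -0, -1, 0, 0, -0, 0.0201, -0, -0, -1, 0, 0, -0, 0.0301, -0, -0, -1, 0, 0, -0, 0.0401, -0, -0, -1, 0, 0, -0, 0.0502, -0, -0, -1, 0, 0, -0, 0.0502, -0, -0, -1, 0, 0, -0, 0.0502, -0, -0, -1, 0, 0, -0, 0.0502, -0, -0, -1.0]
```

Emit:
carry_out(
  motion=[0,0,0,-0.004,0.002,0.027,-1,0,0,0,-0.004,0.002,0.079,-1,0,0,0,-0.004,0.002,0.132,-1,0,0,0,-0.004,0.002,0.184,-1,0,0,0,-0.004,0.002,0.184,-1,0,0,0,0.006,0.002,0.184,-1,0,0,0,0.016,0.002,0.184,-1,0,0,0,0.026,0.002,0.184,-1],
)

```text
t: 7.25
tool_pos: [0.624, 0.1538, 0.2723]
tcp_rot: [179.9, -0.0, 85.4]
force: [0.0, -0.3, -1.1]
grip_width: 0.0551
finger_force: 43.6
```

Emit:
carry_out(
  motion=[0,0,0,0.01,0,0,-1,0,0,0,0.02,0,0,-1,0,0,0,0.03,0,0,-1,0,0,0,0.04,0,0,-1,0,0,0,0.05,0,0,-1,0,0,0,0.05,0,0,-1,0,0,0,0.05,0,0,-1,0,0,0,0.05,0,0,-1],
)

```text
t: 8.25
tool_pos: [0.6254, 0.1727, 0.2715]
tcp_rot: [180.0, 0.0, 85.4]
force: [-0.1, -0.3, -2.1]
grip_width: 0.0555
finger_force: 43.6
```

Emit:
carry_out(
  motion=[0,0,0,0.01,0,0,-1,0,0,0,0.02,0,0,-1,0,0,0,0.03,0,0,-1,0,0,0,0.04,0,0,-1,0,0,0,0.05,0,0,-1,0,0,0,0.06,0,0,-1,0,0,0,0.06,0,0,-1,0,0,0,0.06,0,0,-1],
)

```text
t: 9.25
tool_pos: [0.6273, 0.1967, 0.2715]
tcp_rot: [-180.0, 0.0, 85.4]
force: [0.0, 0.1, -1.6]
grip_width: 0.0556
finger_force: 43.5
```

```bash
python3 - <<'E'
from h import *
import cv2
s=arm.get_state();print(s['tool_pos'],s['tcp_rot'],s['force'],s['joint_positions'])
c=snap('scene','s3.png')
a=c['frame'][190:340,270:470,::-1]
cv2.imwrite('pics/v3.png',cv2.resize(a,None,fx=4,fy=4,interpolation=cv2.INTER_CUBIC))
E
```

```text
[0.62733137 0.1967466  0.27145611] [-1.79996877e+02  1.51886721e-02  8.53650530e+01] [ 0.01223164  0.14953966 -1.55440875] [ -1.14903708  41.88464801 -33.30054912  86.94238273  25.37418915
  58.8481005  -45.63434541]
```

View pics/v3.png

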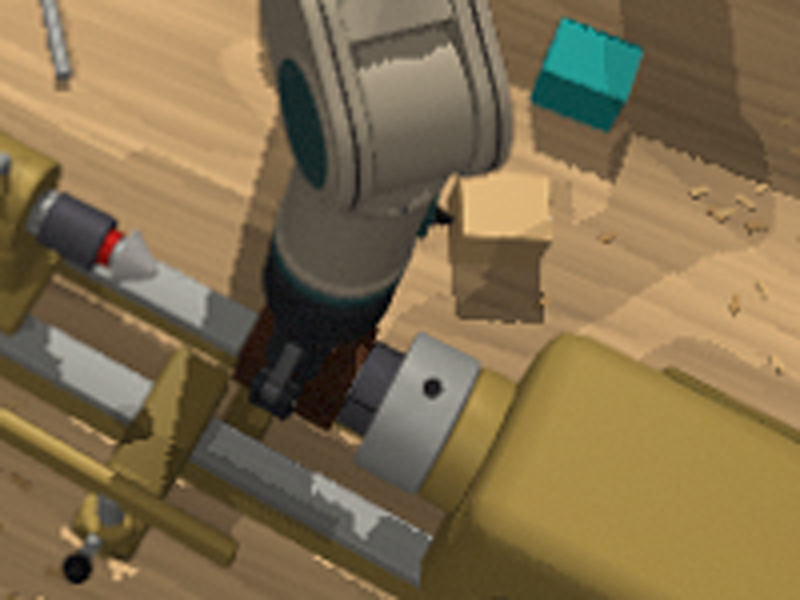

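The blank is on the pin, short of the jaws by about 3 mm, and the force is near zero. I'll release it and retreat upwards.

Emit:
carry_out(
  motion=[0,0,0,0,0,0,0.2,0,0,0,0,0,0,0.6,0,0,0,0,0,0,1,0,0,0,0,0,0,1,0,0,0,0,0,0,1,0,0,0,0,0,0,1,0,0,0,0,0,0,1,0,0,0,0,0,0,1],
)

```text
t: 10.3
tool_pos: [0.6273, 0.1969, 0.2715]
tcp_rot: [180.0, -0.0, 85.4]
force: [-0.1, -0.9, 0.2]
grip_width: 0.0855
finger_force: 0.0
```

```bash
python3 - <<'E'
from plan import plan
a=(.6273,.1967,.2715,85.4);b=(.50,.06,.42,63);c=(.45,-.12,.42,36);d=(.461,-.293,.40,10)
plan(a,(4,.6273,.1967,.42,85.4),(4,*b));plan(b,(8,*c));plan(c,(7,*d),(1,*d))
from h import *
s=arm.get_state();print(s['tool_pos'],s['force'],s['grip_width'])
E
```

```text
8 [0, 0, -0, 0, 0, -0.0928, 1, 0, 0, -0, 0, 0, -0.1856, 1, 0, 0, -0, 0, 0, -0.2784, 1, 0, 0, -0, 0, 0, -0.3712, 1, 0, 0, 0.187, -0.0915, -0.0725, -0.3712, 1, 0, 0, 0.373, -0.1831, -0.1449, -0.3712, 1, 0, 0, 0.56, -0.2746, -0.2174, -0.3712, 1, 0, 0, 0.747, -0.3662, -0.2898, -0.3712, 1.0]
8 [0, 0, 0.112, -0.0572, 0.0116, 0, 1, 0, 0, 0.225, -0.1144, 0.0232, 0, 1, 0, 0, 0.338, -0.1716, 0.0348, 0, 1, 0, 0, 0.45, -0.2289, 0.0465, 0, 1, 0, 0, 0.562, -0.2861, 0.0581, 0, 1, 0, 0, 0.675, -0.3433, 0.0697, 0, 1, 0, 0, 0.788, -0.4005, 0.0813, 0, 1, 0, 0, 0.9, -0.4577, 0.0929, 0, 1.0]
8 [0, 0, 0.124, -0.0331, 0.0523, 0.0071, 1, 0, 0, 0.248, -0.0663, 0.1046, 0.0143, 1, 0, 0, 0.371, -0.0994, 0.1569, 0.0214, 1, 0, 0, 0.495, -0.1326, 0.2092, 0.0286, 1, 0, 0, 0.619, -0.1657, 0.2615, 0.0357, 1, 0, 0, 0.743, -0.1988, 0.3138, 0.0429, 1, 0, 0, 0.867, -0.232, 0.3661, 0.05, 1, 0, 0, 0.867, -0.232, 0.3661, 0.05, 1.0]
[0.62732508 0.19691901 0.27152276] [-0.07352864 -0.86667744  0.22632576] 0.08547054655574958
```

Emit:
carry_out(
  motion=[0,0,0,0,0,-0.093,1,0,0,0,0,0,-0.186,1,0,0,0,0,0,-0.278,1,0,0,0,0,0,-0.371,1,0,0,0.187,-0.092,-0.072,-0.371,1,0,0,0.373,-0.183,-0.145,-0.371,1,0,0,0.56,-0.275,-0.217,-0.371,1,0,0,0.747,-0.366,-0.29,-0.371,1],
)

```text
t: 11.3
tool_pos: [0.4988, 0.0593, 0.42]
tcp_rot: [180.0, 0.0, 62.8]
force: [0.2, 0.2, -0.7]
grip_width: 0.0857
finger_force: 0.0
```

Emit:
carry_out(
  motion=[0,0,0.112,-0.057,0.012,0,1,0,0,0.225,-0.114,0.023,0,1,0,0,0.338,-0.172,0.035,0,1,0,0,0.45,-0.229,0.046,0,1,0,0,0.562,-0.286,0.058,0,1,0,0,0.675,-0.343,0.07,0,1,0,0,0.788,-0.4,0.081,0,1,0,0,0.9,-0.458,0.093,0,1],
)

```text
t: 12.3
tool_pos: [0.4493, -0.1212, 0.4199]
tcp_rot: [180.0, -0.0, 35.7]
force: [0.3, -0.7, 0.6]
grip_width: 0.0855
finger_force: 0.0
```

Emit:
carry_out(
  motion=[0,0,0.124,-0.033,0.052,0.007,1,0,0,0.248,-0.066,0.105,0.014,1,0,0,0.371,-0.099,0.157,0.021,1,0,0,0.495,-0.133,0.209,0.029,1,0,0,0.619,-0.166,0.261,0.036,1,0,0,0.743,-0.199,0.314,0.043,1,0,0,0.867,-0.232,0.366,0.05,1,0,0,0.867,-0.232,0.366,0.05,1],
)

```text
t: 13.3
tool_pos: [0.4602, -0.2952, 0.3993]
tcp_rot: [180.0, 0.1, 9.7]
force: [-0.5, 0.9, -0.3]
grip_width: 0.0855
finger_force: 0.0
```

```bash
python3 - <<'E'
from h import *
import cv2
s=arm.get_state();print(s['tool_pos'],s['tcp_rot'],s['joint_positions'])
c=snap('scene','s4.png');d=snap('top','t4.png')
a=c['frame'][200:330,290:420,::-1];b=c['frame'][90:220,140:270,::-1]
k=d['frame'][80:240,125:391,::-1]
v=np.hstack([cv2.resize(x,(400,400),interpolation=cv2.INTER_CUBIC) for x in(a,b)])
cv2.imwrite('pics/v4.png',v)
E
```

```text
[ 0.46016214 -0.29521104  0.39926965] [1.79988562e+02 5.51155129e-02 9.68235703e+00] [ 39.52992137  22.34683202 -14.15248453  95.69190631   6.04960241
  62.74392102 -56.69778509]
```

View pics/v4.png

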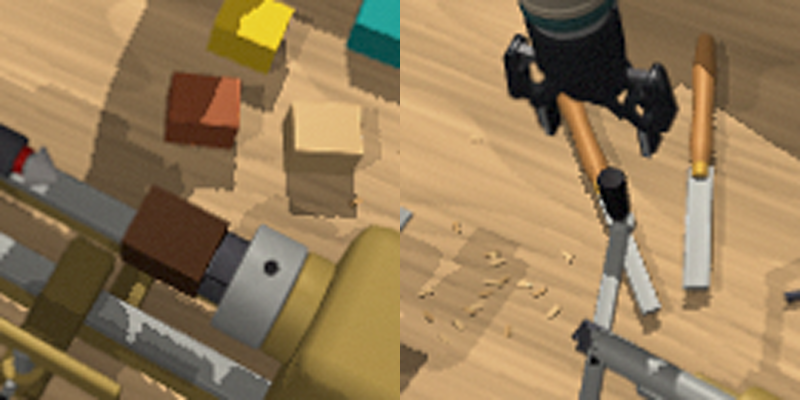

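The blank hangs level on the pin, right by the jaws. The knob, at crop (613,178), lies between the open fingers, so I'll descend and grip.

Emit:
carry_out(
  motion=[0,0,0,0.003,-0.005,0.07,1,0,0,0,0.003,-0.005,0.14,1,0,0,0,0.003,-0.005,0.208,1,0,0,0,0.003,-0.005,0.208,1,0,0,0,0.003,-0.005,0.208,0,0,0,0,0.003,-0.005,0.208,-1,0,0,0,0.003,-0.005,0.208,-1,0,0,0,0.003,-0.005,0.208,-1],
  force=60,
)

```text
t: 14.4
tool_pos: [0.4619, -0.2915, 0.3178]
tcp_rot: [179.9, -0.1, 9.9]
force: [-1.2, -1.6, 4.1]
grip_width: 0.0257
finger_force: 58.6
```

Emit:
carry_out(
  motion=[0,0,0,0,0,0,-1,0,0,0,0,0,0,-1,0,0,0,0,0,0,-1,0,0,0,0,0,0,-1,0,0,0,0,0,0,-1,0,0,0,0,0,0,-1,0,0,0,0,0,0,-1,0,0,0,0,0,0,-1],
)

```text
t: 15.4
tool_pos: [0.4619, -0.2915, 0.3178]
tcp_rot: [179.9, -0.1, 9.9]
force: [-1.0, -0.8, 7.1]
grip_width: 0.0254
finger_force: 58.7
```

```bash
cat > arc.py <<'E'
import numpy as np
from plan import plan
R=lambda a:np.array([[np.cos(a),-np.sin(a)],[np.sin(a),np.cos(a)]])
def k(q): return R(np.radians(-4.63))@(.255*np.array([-np.cos(q-.47),np.sin(q-.47)]))
def arc(q0,qs,z=0,yaw=9.9): # offsets relative to q0 pose
    plan((0,0,0,yaw),*[(1,*(k(q)-k(q0)),z,yaw) for q in qs],g=-1)
E
python3 - <<'E'
from arc import *
arc(.005,np.linspace(.05,.36,8));arc(.36,list(np.linspace(.41,.70,7))+[.70])
print(k(.36)-k(.005),k(.7)-k(.005))
E
```

```text
8 [0, 0, -0, -0.0054, -0.0282, -0, -1, 0, 0, -0, -0.0094, -0.0561, -0, -1, 0, 0, -0, -0.0123, -0.0842, -0, -1, 0, 0, -0, -0.0138, -0.1124, -0, -1, 0, 0, -0, -0.0142, -0.1406, -0, -1, 0, 0, -0, -0.0132, -0.1688, -0, -1, 0, 0, -0, -0.0111, -0.197, -0, -1, 0, 0, -0, -0.0076, -0.225, -0, -1.0]
8 [0, 0, -0, 0.0053, -0.0314, -0, -1, 0, 0, -0, 0.012, -0.0615, -0, -1, 0, 0, -0, 0.0201, -0.0912, -0, -1, 0, 0, -0, 0.0296, -0.1205, -0, -1, 0, 0, -0, 0.0406, -0.1493, -0, -1, 0, 0, -0, 0.0529, -0.1776, -0, -1, 0, 0, -0, 0.0665, -0.2052, -0, -1, 0, 0, -0, 0.0665, -0.2052, -0, -1.0]
[-0.01848039  0.0881337 ] [-0.00637109  0.17356274]
```

Emit:
carry_out(
  motion=[0,0,0,-0.005,-0.028,0,-1,0,0,0,-0.009,-0.056,0,-1,0,0,0,-0.012,-0.084,0,-1,0,0,0,-0.014,-0.112,0,-1,0,0,0,-0.014,-0.141,0,-1,0,0,0,-0.013,-0.169,0,-1,0,0,0,-0.011,-0.197,0,-1,0,0,0,-0.008,-0.225,0,-1],
)

```text
t: 16.4
tool_pos: [0.4445, -0.2029, 0.3178]
tcp_rot: [179.8, -0.3, 9.9]
force: [4.5, -3.6, 5.2]
grip_width: 0.0257
finger_force: 58.7
```

Emit:
carry_out(
  motion=[0,0,0,0.005,-0.031,0,-1,0,0,0,0.012,-0.062,0,-1,0,0,0,0.02,-0.091,0,-1,0,0,0,0.03,-0.12,0,-1,0,0,0,0.041,-0.149,0,-1,0,0,0,0.053,-0.178,0,-1,0,0,0,0.066,-0.205,0,-1,0,0,0,0.066,-0.205,0,-1],
)

```text
t: 17.4
tool_pos: [0.4576, -0.1179, 0.3179]
tcp_rot: [179.8, -0.4, 10.0]
force: [7.0, -6.7, 2.7]
grip_width: 0.0253
finger_force: 59.0
```

```bash
python3 - <<'E'
from h import *
from arc import *
import cv2
s=arm.get_state();print(s['tool_pos'],s['tcp_rot'],s['force'],s['joint_positions'])
c=snap('scene','s5.png');d=snap('top','t5.png')
a=c['frame'][210:300,260:390,::-1];b=d['frame'][115:205,125:255,::-1]
cv2.imwrite('pics/v5.png',np.vstack([cv2.resize(x,(433,300),interpolation=cv2.INTER_CUBIC) for x in(a,b)]))
arc(.7,[.71,.72,.73,.74,.75,.76,.77,.77])
arc(.77,[.78,.79,.80,.81,.82,.83,.83,.83])
E
```

```text
[ 0.45763258 -0.1179085   0.31785227] [179.7735562   -0.40991659  10.00425004] [ 7.02399135 -6.6765402   2.74631169] [ 22.74999517  20.9160774  -15.7892131  113.29709407   7.84278318
  46.31816341 -77.43160762]
8 [0, 0, -0, 0.003, -0.0056, -0, -1, 0, 0, -0, 0.006, -0.0112, -0, -1, 0, 0, -0, 0.0091, -0.0168, -0, -1, 0, 0, -0, 0.0123, -0.0223, -0, -1, 0, 0, -0, 0.0155, -0.0278, -0, -1, 0, 0, -0, 0.0188, -0.0333, -0, -1, 0, 0, -0, 0.0221, -0.0387, -0, -1, 0, 0, -0, 0.0221, -0.0387, -0, -1.0]
8 [0, 0, -0, 0.0034, -0.0054, -0, -1, 0, 0, -0, 0.0068, -0.0108, -0, -1, 0, 0, -0, 0.0103, -0.0161, -0, -1, 0, 0, -0, 0.0138, -0.0214, -0, -1, 0, 0, -0, 0.0174, -0.0267, -0, -1, 0, 0, -0, 0.0211, -0.0319, -0, -1, 0, 0, -0, 0.0211, -0.0319, -0, -1, 0, 0, -0, 0.0211, -0.0319, -0, -1.0]
```

View pics/v5.png

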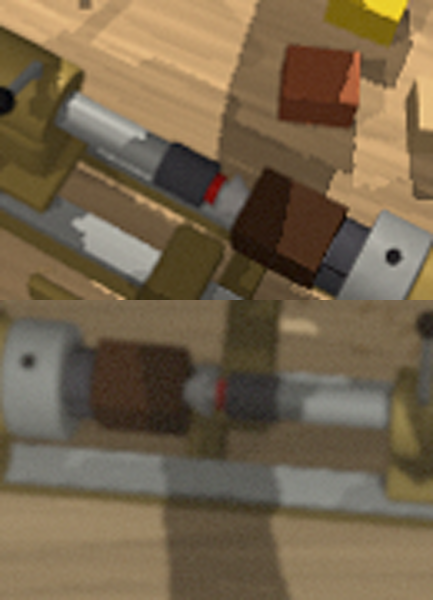

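Emit:
carry_out(
  motion=[0,0,0,0.003,-0.006,0,-1,0,0,0,0.006,-0.011,0,-1,0,0,0,0.009,-0.017,0,-1,0,0,0,0.012,-0.022,0,-1,0,0,0,0.016,-0.028,0,-1,0,0,0,0.019,-0.033,0,-1,0,0,0,0.022,-0.039,0,-1,0,0,0,0.022,-0.039,0,-1],
)

```text
t: 18.5
tool_pos: [0.4634, -0.1024, 0.3179]
tcp_rot: [179.7, -0.4, 9.9]
force: [6.6, -8.9, 3.3]
grip_width: 0.0257
finger_force: 58.9
```

```bash
cat > red.py <<'E'
from h import *
import sys
def red(c):
    f=c['frame'].astype(int);r=f[225:300,290:400];R_,G,B=r[...,0],r[...,1],r[...,2]
    m=np.clip((R_-np.maximum(G,B)*1.0)-40,0,None)
    m[:, :]*=((np.maximum(G,B)<.45*R_))
    ys,xs=np.nonzero(m);return len(xs),m.sum(),(xs.mean()+290,ys.mean()+225) if len(xs) else None
if __name__=='__main__':
    for f in ('s4.png','s5.png'): print(f,red(ld(f)))
    c=snap('scene',sys.argv[1]);print(red(c))
E
python3 red.py s6.png
```

```text
s4.png (27, np.float64(1185.0), (np.float64(298.74074074074076), np.float64(251.11111111111111)))
s5.png (31, np.float64(1298.0), (np.float64(325.0967741935484), np.float64(265.38709677419354)))
(26, np.float64(1197.0), (np.float64(326.2692307692308), np.float64(267.46153846153845)))
```

Emit:
carry_out(
  motion=[0,0,0,0.003,-0.005,0,-1,0,0,0,0.007,-0.011,0,-1,0,0,0,0.01,-0.016,0,-1,0,0,0,0.014,-0.021,0,-1,0,0,0,0.017,-0.027,0,-1,0,0,0,0.021,-0.032,0,-1,0,0,0,0.021,-0.032,0,-1,0,0,0,0.021,-0.032,0,-1],
)

```text
t: 19.55
tool_pos: [0.4689, -0.0901, 0.3178]
tcp_rot: [179.6, -0.3, 9.8]
force: [5.3, -12.1, 4.4]
grip_width: 0.0255
finger_force: 59.1
```

```bash
python3 red.py s7.png; python3 -c "
from arc import *
arc(.83,[.84,.85,.86,.87,.87,.87,.87,.87])
from h import *
print(arm.get_state()['tool_pos'])
for f in ('s4.png','s5.png','s6.png','s7.png'): print(f)"
```

```text
s4.png (27, np.float64(1185.0), (np.float64(298.74074074074076), np.float64(251.11111111111111)))
s5.png (31, np.float64(1298.0), (np.float64(325.0967741935484), np.float64(265.38709677419354)))
(21, np.float64(770.0), (np.float64(329.6190476190476), np.float64(267.23809523809524)))
8 [0, 0, -0, 0.0037, -0.0052, -0, -1, 0, 0, -0, 0.0074, -0.0104, -0, -1, 0, 0, -0, 0.0112, -0.0155, -0, -1, 0, 0, -0, 0.0151, -0.0205, -0, -1, 0, 0, -0, 0.0151, -0.0205, -0, -1, 0, 0, -0, 0.0151, -0.0205, -0, -1, 0, 0, -0, 0.0151, -0.0205, -0, -1, 0, 0, -0, 0.0151, -0.0205, -0, -1.0]
[ 0.46885098 -0.09008822  0.31784435]
s4.png
s5.png
s6.png
s7.png
```

Emit:
carry_out(
  motion=[0,0,0,0.004,-0.005,0,-1,0,0,0,0.007,-0.01,0,-1,0,0,0,0.011,-0.015,0,-1,0,0,0,0.015,-0.02,0,-1,0,0,0,0.015,-0.02,0,-1,0,0,0,0.015,-0.02,0,-1,0,0,0,0.015,-0.02,0,-1,0,0,0,0.015,-0.02,0,-1],
)

```text
t: 20.6
tool_pos: [0.4729, -0.082, 0.3178]
tcp_rot: [179.6, -0.2, 9.8]
force: [3.7, -13.4, 6.2]
grip_width: 0.0255
finger_force: 59.2
```

```bash
python3 red.py s8.png; python3 - <<'E'
from h import *
rows=[]
for n in('s5.png','s6.png','s7.png','s8.png'):
    a=ld(n)['frame'][235:290,300:370,::-1]; rows.append(cv2.resize(a,(390,298),interpolation=cv2.INTER_CUBIC))
cv2.imwrite('pics/v8.png',np.vstack([np.hstack(rows[:2]),np.hstack(rows[2:])]))
E
```

```text
s4.png (27, np.float64(1185.0), (np.float64(298.74074074074076), np.float64(251.11111111111111)))
s5.png (31, np.float64(1298.0), (np.float64(325.0967741935484), np.float64(265.38709677419354)))
(4, np.float64(20.0), (np.float64(344.0), np.float64(257.5)))
```

View pics/v8.png

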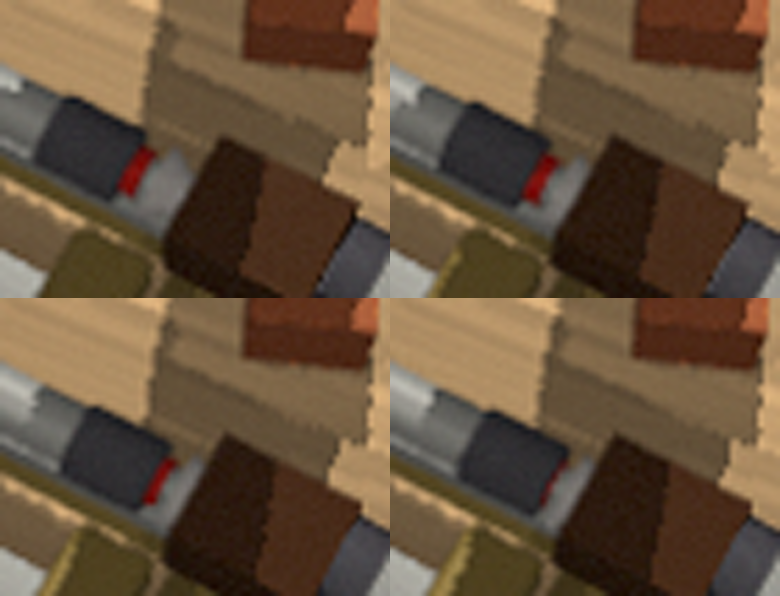

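Emit:
carry_out(
  motion=[0,0,0,0.002,-0.003,0,-1,0,0,0,0.005,-0.007,0,-1,0,0,0,0.005,-0.007,0,-1,0,0,0,0.005,-0.007,0,-1,0,0,0,0.005,-0.007,0,-1,0,0,0,0.005,-0.007,0,-1,0,0,0,0.005,-0.007,0,-1,0,0,0,0.005,-0.007,0,-1],
)

```text
t: 21.65
tool_pos: [0.4743, -0.0792, 0.3178]
tcp_rot: [179.6, -0.2, 9.7]
force: [4.2, -13.5, 4.9]
grip_width: 0.0254
finger_force: 59.2
```

```bash
cat > soft.py <<'E'
from h import *
import sys
snap('scene',sys.argv[1])
for n in('s5.png','s6.png','s7.png','s8.png',sys.argv[1]):
    f=ld(n)['frame'].astype(float)[257:275,318:336]
    # ring redness: R - (G+B)/2 beyond background level, only pixels with G~B (not wood/brown)
    d=f[...,0]-(f[...,1]+f[...,2])/2
    m=(d>25)&(abs(f[...,1]-f[...,2])<14)
    ys,xs=np.nonzero(m);print(n,m.sum(),d[m].sum().round(),xs.mean()+318 if len(xs) else 0, ys.mean()+257 if len(ys) else 0)
print(arm.get_state()['tool_pos'],arm.get_state()['force'])
E
python3 soft.py s9.png
```

```text
s5.png 39 2849.0 324.35897435897436 266.61538461538464
s6.png 39 2752.0 327.1025641025641 267.87179487179486
s7.png 27 1818.0 328.4074074074074 268.44444444444446
s8.png 12 450.0 329.3333333333333 268.75
s9.png 3 80.0 333.3333333333333 270.3333333333333
[ 0.4742876  -0.07926812  0.31778904] [  4.81563036 -14.55221659   4.97884357]
```

The redness signal has gone to nearly nothing, which puts the sprung centre about 8 mm in, with the blank against the jaws. I'm handing in.

```bash
python3 -c "
from workcell import arm
print(arm.hand_in())"
```

```text
the job is handed in; nothing more can be done
None
```

I handed the job in at about 22 s, but it returned no verdict. The walnut blank is on the pin and appears home against the jaws, the sprung centre is about 8 mm in with the red ring just out of sight, and the gripper is holding the knob there.

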